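Pin the hasp of the pesticide lock box

ROBOT

A 7-joint arm with a two-finger parallel gripper is mounted at the origin on the work surface. World frame = base frame: x ahead of the robot, y to its left, z up, the work surface at z = 0. Lengths are in m, angles in degrees, forces in N, time in s.
With the tool pointing down it reaches from about 0.425 to 1.025 m from the base axis. Payload 9.4 kg.
Tool frame: the origin (TCP) lies on the centre line of the jaws, within the pads' length; the fingertips stand env.finger_overhang ahead of it and the grasp point (between the pads) lies 6 mm ahead of it (env.finger_overhang is the distance from the TCP to the fingertips, in m); z points along the fingers, y is the line along which they close (so a half turn about z gives the same grasp; the last joint's range is limited). The gripper opens to 93 mm and grips with 3 to 60 N. Pads are 15 mm wide; open, the fingers measure 128 mm over their backs; the gripper's body (75 mm by 188 mm) begins 65 mm behind the grasp point.
Start: joints at [72.382, 34.337, -0.143, 91.639, 0.103, 54.024, -4.572], TCP at [0.166, -0.706, 0.244] pointing down, gripper open.
Joint ranges: [-147.43, 147.43], [-19.82, 112.94], [-74.19, 73.91], [6.32, 146.72], [-59.91, 239.91], [6.04, 106.73], [-150.56, 150.56]. Speed limits (degrees/s): [127.2, 127.2, 172.46, 172.46, 180, 180, 180].

INTERFACE

Orientations are given as a 3x3 rotation matrix whose columns are the frame's x, y, z axes.
In Python, from plant import state, cams, env, models gives the robot as it stands.
- The arm moves only by the tool jog_arm, never from a script. Its argument "rows" is a list that holds one entry, the list of rows, each a list of 7 numbers: the turn, a rotation vector about the world's x, y, z normalised to -1 to 1, where 1 is 30 degrees, then the shift along the world's x, y, z normalised to -1 to 1, where 1 is 0.4 m, then the opening, from 0 (shut) to 1 (fully open). In form: [[[wx, wy, wz, x, y, z, hand], ...]]. A call has exactly 8 rows; each row is the pose to reach, as a shift and turn from the pose commanded when the call began; what a row does not reach only later rows make up. A row lasts 1/8 s, in which the tool goes at most 62.5 mm and 10.7 degrees, less where a joint would pass 70% of its speed; a pose out of reach is approached as far as the arm can. A call with a number of a shift or a turn outside -1 to 1 is refused whole. A call with a gripper value outside its range is refused whole. The fingers move at their own pace and stop on an object; the grip force is fixed at half the most. Time passes only in rows, so rows that repeat a pose let the fingers close, or fill a call up. It gives the time, the measured TCP pose, the force, the opening and the grip force at its end, in the units of the state.
- state(): the state, without advancing time (a new reading comes with each control period).
- cams.get_image(name): name is "scene" or "top"; returns a dict with "frame" (384x512x3 uint8, blue, green, red), "fov_y" (degrees; the focal length in pixels is half the picture's height over the tangent of half this angle, whatever the lens; pixels are square), "cx", "cy" (the principal point, pixels), "world_from_camera" (4x4, takes a point from camera to world coordinates). Camera axes: x right, y down, z forward; pixel columns grow to the right and rows downward; lengths in m; the calibration is good to about 2 mm. A picture is of the moment at which its call begins. There is no depth.
- env.finish_job(): hands the job in; it is judged then, once.
Trained networks look in the newest picture that a camera, given by its name, has taken for a name from the list of things; names that differ only in an ending like _2 or _b are one class to them, and where a whole thing is asked for, a point or a joint stands for the part that bears it (a point fixed in the world has none). Each returns a list of dicts, best first, with "conf" (0 to 1); they miss things now and then, are a little off and sometimes report something else, mostly with a low value. They report only what shows in the picture. A call takes as long as a camera call. They do not tell look-alikes from the thing itself.
- models.search_frame(name, camera): "extent" ([left, top, right, bottom] in pixels, round what is visible of it).
The state is a dict: "time_s": time; "joints": joint angles; "dq": joint speeds; "tau": joint torques, N m; "ee_pos": TCP position; "orientation": TCP orientation; "contact_force": force on the tool from outside, world axes, zero at the start; "moment": the same for the moment, N m; "opening": opening from 0.0 (shut) to 1.0 (fully open); "grip_force": force on a finger pad.
Only numpy, scipy, OpenCV 4.12 (cv2) and the standard library are available. Lean on these libraries where they do the work, as an engineer would, in place of code of your own. Each camera call takes 0.05 s, during which the arm holds its last target. There are 200 camera calls.

TASK

Secure the grey lock box on the shop counter: swing its steel hasp forward over the staple so that it hangs down against the front of the box, then drop the long slim pin from the wooden block upright through the staple's loop, all the way down until its collar rests on the loop. The thick-barrelled pin and the short pin are the wrong ones.

Things in the scene. Friction and masses are not known exactly. Their poses are not given: they have to be found in the camera images.
- hasp (a joint): Slotted steel plate 72 mm wide, 88 long, 3 thick, hinged along the top front edge of the fixed grey lock box (260 wide, 200 deep, 145 mm high, front towards the robot; lid behind the hasp clear). Radians: 0 closed, hanging over the staple (stop); 1.57 out towards the robot; 3.14 upright; 3.7 leaning back over the lid (stop), its start. No spring: pushed from behind past upright, it falls closed.
- staple_loop (a point): Level U loop of 7 mm steel bar out of the box front. Point: where the pin goes, mid-bar, 100 mm above the counter, 35 mm out from the front. Opening 26 mm wide; outwards it ends in a 13 mm radius half circle about the point, inwards it runs on to the hasp. Axes: x into the box, y along its front, z up. The hasp's hinge axis, parallel to y, lies 30 mm further along +x and 45 mm higher.
- hasp_end (a point): Middle of the hasp's free end, 88 mm from its hinge axis. Its z points to the hinge, its y along the hinge.
- pin: Steel pin, about 180 g: shank 12 mm thick, 60 long; then collar 40 mm across, 5 thick; then round grip 22 mm across, 34 tall. Origin: centre of shank's foot, z up. Stands loose in one of 3 holes (22 mm deep, 80 apart) of a fixed wooden block 220 x 56 x 34 mm. Wrong pins by it, same collar and grip: one with a 32 mm barrel, one 26 mm shorter. Seated, its origin is 56 mm below the staple point.
There are look-alikes about, which are no part of the job. Leave any yellow look-alike of the pin alone.

How it is judged (in metres and radians):
On the way, in this order (a step that is already met when the one before it is completed fails the run):
1. the hasp hangs closed over the staple (value of joint hasp below 0.2 rad), for 0.2 s.
2. the long slim pin's shank is through the staple's loop with the hasp closed (value of joint hasp below 0.2 rad and horizontal distance between pin and staple_loop below 0.015 m and z of pin in the frame of staple_loop below -0.02 m), for 0.1 s.
At the end, for the whole second after the job is handed in: The hasp hangs closed (within 0.2 rad of its stop) and the long slim pin stands at rest and released in the staple's loop: upright within 0.17 rad, its shank's lower end within 15 mm of the staple point seen from above and 50 to 62 mm below it, that is with the collar down on the loop (value of joint hasp below 0.2 rad and horizontal distance between pin and staple_loop below 0.015 m and z of pin in the frame of staple_loop between -0.062 and -0.05 m and angle between pin's own z axis and vertical below 0.17 rad and linear speed of pin below 0.02 m/s); the robot touches nothing.
It also fails if it takes over 56 s, if anything falls off the work surface, if the arm or the gripper's body presses on something with over 40 N, if the wrist force passes 120 N, or if a joint passes its speed limit or range.

## Working session

There is one attempt and no reset: what is moved stays moved. The work goes in short steps, Python scripts to look and compute and a tool call to move; the robot and the scene stay as the last step left them, time stands still between calls to the robot, and variables do not carry over. Pictures are saved under pics/ and viewed, at most 10 in all, crops included, and the job is handed in when it is done.

Besides the shell and the picture viewer there is one more tool, called after "Call:" by a JSON object that holds its "method" and its "body", one argument or row to a line. jog_arm: Moves the arm, as the interface text tells. Scaled input: -1 to 1 covers 0.4 m each way for a shift and 30 degrees each way for a turn. Its arguments: {"type":"object","properties":{"rows":{"type":"array","items":{"type":"array","items":{"type":"array","items":{"type":"number","minimum":-1,"maximum":1}}}}},"required":["rows"]}

```bash
mkdir -p pics
cat > h.py <<'E'
import numpy as np, cv2
from plant import state, cams, env, models
def grab(n):
    d=cams.get_image(n); d['n']=n; return d
def K(d):
    f=d['frame'].shape[0]/2/np.tan(np.radians(d['fov_y'])/2); return f
def ray(d,u,v):
    f=K(d); T=np.array(d['world_from_camera']); r=T[:3,:3]@np.array([(u-d['cx'])/f,(v-d['cy'])/f,1]); return T[:3,3],r
def atz(d,u,v,z):
    o,r=ray(d,u,v); return o+r*(z-o[2])/r[2]
def proj(d,p):
    T=np.array(d['world_from_camera']); q=T[:3,:3].T@(np.array(p)-T[:3,3]); f=K(d); return np.array([d['cx']+f*q[0]/q[2],d['cy']+f*q[1]/q[2]])
def tri(a,ua,b,ub):
    o1,r1=ray(a,*ua);o2,r2=ray(b,*ub); r1/=np.linalg.norm(r1);r2/=np.linalg.norm(r2)
    A=np.stack([r1,-r2],1); s=np.linalg.lstsq(A,o2-o1,rcond=None)[0]; p,q=o1+s[0]*r1,o2+s[1]*r2; return (p+q)/2,np.linalg.norm(p-q)
E
python3 - <<'E'
from h import *
np.set_printoptions(precision=4,suppress=True)
print(state(), env.finger_overhang)
for n in ['scene','top']:
    d=grab(n); cv2.imwrite(f'pics/{n}0.png',cv2.resize(d['frame'],None,fx=1.5,fy=1.5,interpolation=cv2.INTER_CUBIC))
    print(n,d['fov_y'],d['cx'],d['cy'],np.array(d['world_from_camera']))
    for t in ['pin','hasp','staple_loop','hasp_end']:
        try: print(t,[(np.round(x['extent'],1).tolist(),round(x['conf'],2)) for x in models.search_frame(t,n)])
        except Exception as e: print(t,e)
E
```

```text
{'time_s': 0.0, 'joints': array([72.3829, 34.3847, -0.145 , 91.6803,  0.1029, 54.0243, -4.5729]), 'dq': array([ 0.1046, -0.0396,  0.0298,  0.0089,  0.0604,  0.0727, -0.1247]), 'tau': array([  0.0002, -76.5076,   1.4977, -25.236 ,  -0.0524,   0.0169,
         0.0002]), 'ee_pos': array([ 0.1657, -0.7053,  0.2428]), 'orientation': array([[ 0.9735,  0.2288, -0.0005],
       [ 0.2288, -0.9735,  0.0015],
       [-0.0001, -0.0016, -1.    ]]), 'contact_force': array([-0.6187, -0.0621, -0.4084]), 'moment': array([-0.076 ,  0.0308,  0.026 ]), 'grip_force': 0.0, 'opening': 1.004888964348299} 0.025
scene 46.899681697510395 253.94630916889008 193.18293494461662 [[ 0.7274  0.552  -0.4078  0.9512]
 [ 0.6861 -0.5967  0.4162 -0.4343]
 [-0.0136 -0.5825 -0.8127  0.8964]
 [ 0.      0.      0.      1.    ]]
pin [([165.4, 333.7, 178.9, 355.3], 0.91), ([163.8, 277.1, 180.0, 301.8], 0.73)]
hasp [([307.2, 87.6, 332.5, 107.8], 0.66)]
staple_loop [([272.1, 84.5, 412.1, 220.2], 0.69)]
hasp_end [([307.3, 83.8, 336.4, 106.8], 0.55)]
top 57.45061805735198 259.3531821871084 189.10751519515154 [[ 0.015  -0.9811  0.1931  0.3601]
 [-0.9996 -0.0105  0.0244 -0.0461]
 [-0.0219 -0.1934 -0.9809  0.9982]
 [ 0.      0.      0.      1.    ]]
pin [([374.8, 145.8, 388.3, 158.6], 0.77), ([351.8, 172.0, 368.8, 186.2], 0.5)]
hasp [([134.2, 177.3, 167.4, 205.2], 0.89)]
staple_loop [([102.0, 121.3, 221.9, 226.1], 0.6)]
hasp_end [([129.6, 177.3, 165.4, 204.0], 0.74)]
```

View pics/scene0.png

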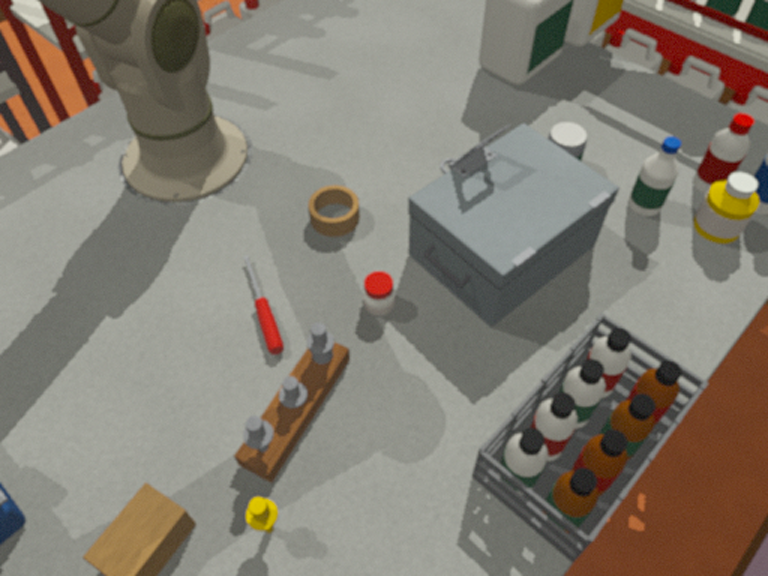

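View pics/top0.png

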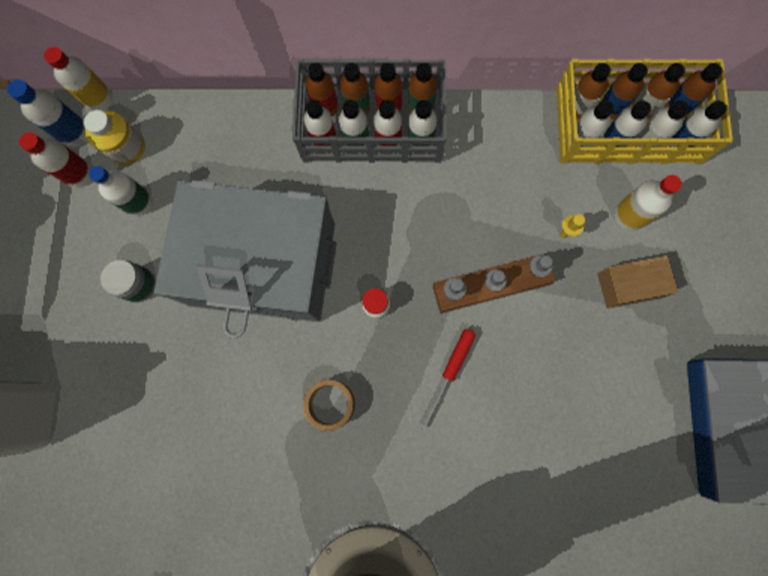

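Run:
```python
from h import *
import pickle
a,b=grab('scene'),grab('top'); pickle.dump((a,b),open('a.pkl','wb'))
def crop(d,x,y,w,h,s): return cv2.resize(d['frame'][y:y+h,x:x+w],None,fx=s,fy=s,interpolation=cv2.INTER_CUBIC)
# scene block 150..240 x 210..320 ; top block 285..375 x 160..215 ; hasp scene 270..360 x 75..165.. ; 
i1=crop(a,150,210,100,75,4); i1b=crop(a,150,260,100,75,4); i2=crop(b,285,155,100,75,4); 
i3=crop(b,100,155,100,75,4)
cv2.imwrite('pics/c1.png',np.vstack([np.hstack([i1,i1b]),np.hstack([i2,i3])]))
cv2.imwrite('pics/c2.png',crop(a,265,80,130,140,4))
```

```text
(no output)
```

View pics/c1.png

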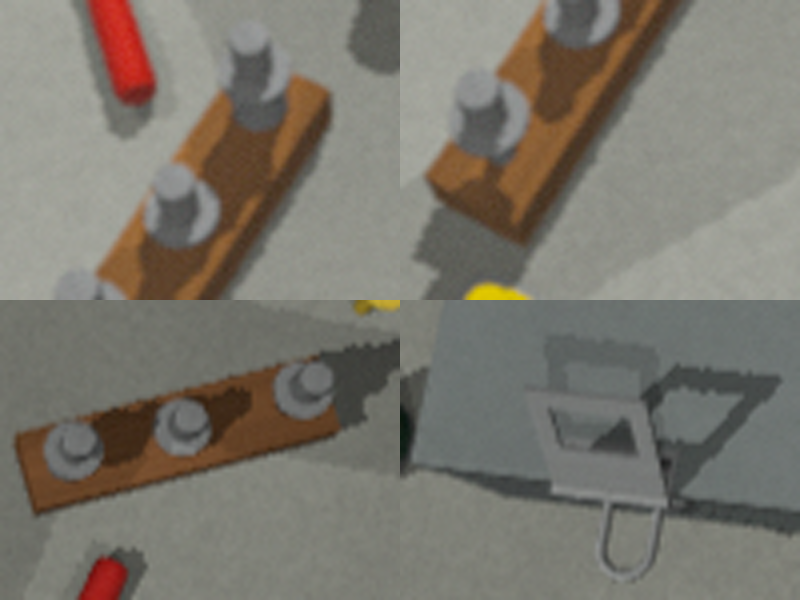

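View pics/c2.png

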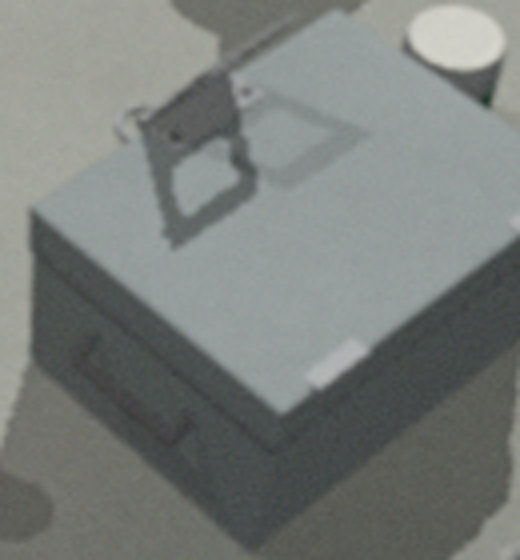

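Run:
```python
from h import *
import pickle
np.set_printoptions(precision=4,suppress=True)
a,b=pickle.load(open('a.pkl','rb'))
for n,u,v in [('thick',(212.5,219.5),(304.5,189.5)),('mid',(194,255.5),(332,183)),('last',(170,282),(364.5,174.5))]:
    print(n,*tri(a,u,b,v))
# lid corners scene: front-right(near) etc.
print('lid corners top', [atz(b,x/1.5,y/1.5,.145) for x,y in [(159,297),(322,320),(328,196),(178,184)]])
print('lid corners scene',[atz(a,265+x/4,80+y/4,.145) for x,y in [(32,210),(280,415),(520,235),(345,12)]])
print('loop',atz(b,157.75,217.25,.1),'tip',atz(b,156,224,.1))
print('bars',atz(b,100+207/4,155+215/4,.1),atz(b,100+261/4,155+215/4,.1))
print('hinge',atz(b,100+155/4,155+192/4,.145),atz(b,100+267/4,155+203/4,.145))
print('hasp end',atz(b,100+128/4,155+90/4,.145+.088*np.sin(3.7-1.57-.0)*0+.0746),atz(b,100+240/4,155+103/4,.2196))
```

```text
thick [ 0.5367 -0.1398  0.1061] 0.0024026049390724704
mid [ 0.5596 -0.2163  0.0811] 0.0009389090760706002
last [ 0.5788 -0.2946  0.1059] 0.0050905803355340866
lid corners top [array([0.5014, 0.3575, 0.145 ]), array([0.4663, 0.084 , 0.145 ]), array([0.6803, 0.0822, 0.145 ]), array([0.7005, 0.3442, 0.145 ])]
lid corners scene [array([0.488, 0.106, 0.145]), array([0.6832, 0.0847, 0.145 ]), array([0.7054, 0.2795, 0.145 ]), array([0.5196, 0.3672, 0.145 ])]
loop [0.4599 0.2383 0.1   ] tip [0.4424 0.2416 0.1   ]
bars [0.4819 0.2556 0.1   ] [0.4823 0.2203 0.1   ]
hinge [0.4898 0.2741 0.145 ] [0.4837 0.2037 0.145 ]
hasp end [0.5375 0.2666 0.2196] [0.5305 0.2013 0.2196]
```

Call:
{"method": "jog_arm", "body": {
  "rows": [
    [[0, 0, -0.1, 0.1, 0.1, 0.03, 0], [0, 0, -0.2, 0.2, 0.23, 0.07, 0], [0, 0, -0.3, 0.3, 0.35, 0.1, 0], [0, 0, -0.4, 0.4, 0.48, 0.15, 0], [0, 0, -0.5, 0.5, 0.6, 0.15, 0], [0, 0, -0.587, 0.6, 0.72, 0.15, 0], [0, 0, -0.587, 0.7, 0.84, 0.15, 0], [0, 0, -0.587, 0.75, 0.9, 0.15, 0]]
  ]
}}

```text
time_s: 1.6
ee_pos: [0.4677, -0.3431, 0.304]
orientation: [[0.997, -0.074, 0.001], [-0.074, -0.997, 0.0], [0.001, -0.0, -1.0]]
contact_force: [0.3, -1.1, 0.2]
opening: 0.19
grip_force: 0.0
```

Call:
{"method": "jog_arm", "body": {
  "rows": [
    [[0, 0, 0, 0.06, 0.14, 0, 0], [0, 0, 0, 0.12, 0.28, 0, 0], [0, 0, 0, 0.18, 0.42, 0, 0], [0, 0, 0, 0.24, 0.56, 0, 0], [0, 0, 0, 0.3, 0.7, 0, 0], [0, 0, 0, 0.34, 0.84, 0, 0], [0, 0, 0, 0.34, 0.96, 0, 0], [0, 0, 0, 0.34, 1, 0, 0]]
  ]
}}

```text
time_s: 2.6
ee_pos: [0.6017, 0.058, 0.3036]
orientation: [[0.997, -0.072, -0.0], [-0.072, -0.997, 0.001], [-0.0, -0.001, -1.0]]
contact_force: [0.9, 0.2, 0.1]
opening: 0.002
grip_force: 0.0
```

Call:
{"method": "jog_arm", "body": {
  "rows": [
    [[0, 0, 0, 0, 0.1, 0, 0], [0, 0, 0, 0, 0.25, 0, 0], [0, 0, 0, 0, 0.38, 0, 0], [0, 0, 0, 0, 0.43, 0, 0], [0, 0, 0, 0, 0.43, -0.08, 0], [0, 0, 0, 0, 0.43, -0.16, 0], [0, 0, 0, 0, 0.43, -0.23, 0], [0, 0, 0, 0, 0.43, -0.23, 0]]
  ]
}}

```text
time_s: 3.6
ee_pos: [0.6013, 0.224, 0.2099]
orientation: [[0.997, -0.078, -0.003], [-0.078, -0.997, -0.003], [-0.003, 0.003, -1.0]]
contact_force: [0.0, -0.6, 1.1]
opening: 0.006
grip_force: 0.0
```

Call:
{"method": "jog_arm", "body": {
  "rows": [
    [[0, 0, 0, 0, 0.015, 0, 0.47], [0, 0, 0, 0, 0.015, 0, 0.47], [0, 0, 0, -0.04, 0.018, 0, 0.47], [0, 0, 0, -0.08, 0.021, 0, 0.47], [0, 0, 0, -0.12, 0.024, 0, 0.47], [0, 0, 0, -0.16, 0.027, 0, 0.47], [0, 0, 0, -0.19, 0.03, 0, 0.47], [0, 0, 0, -0.22, 0.032, 0, 0.47]]
  ]
}}

```text
time_s: 4.6
ee_pos: [0.5131, 0.2392, 0.2117]
orientation: [[0.997, -0.076, 0.0], [-0.076, -0.997, 0.0], [0.0, -0.0, -1.0]]
contact_force: [0.0, -1.1, 0.6]
opening: 0.472
grip_force: 0.1
```

Call:
{"method": "jog_arm", "body": {
  "rows": [
    [[0, 0, 0, -0.025, 0.002, 0, 0.47], [0, 0, 0, -0.05, 0.004, 0, 0.47], [0, 0, 0, -0.075, 0.006, 0, 0.47], [0, 0, 0, -0.1, 0.008, 0, 0.47], [0, 0, 0, -0.12, 0.01, 0, 0.47], [0, 0, 0, -0.14, 0.011, 0, 0.47], [0, 0, 0, -0.14, 0.011, 0, 0.47], [0, 0, 0, -0.14, 0.011, 0, 0.47]]
  ]
}}

```text
time_s: 5.6
ee_pos: [0.4582, 0.2434, 0.2117]
orientation: [[0.997, -0.077, 0.0], [-0.077, -0.997, 0.0], [0.0, -0.0, -1.0]]
contact_force: [-0.5, -0.9, -0.1]
opening: 0.466
grip_force: 0.0
```

Run:
```python
from h import *
import pickle
a,b=grab('scene'),grab('top'); pickle.dump((a,b),open('b.pkl','wb'))
cv2.imwrite('pics/d1.png',np.hstack([cv2.resize(a['frame'][60:180,250:350],None,fx=4,fy=4,interpolation=2),cv2.resize(b['frame'][140:260,100:200],None,fx=4,fy=4,interpolation=2)]))
```

```text
(no output)
```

View pics/d1.png

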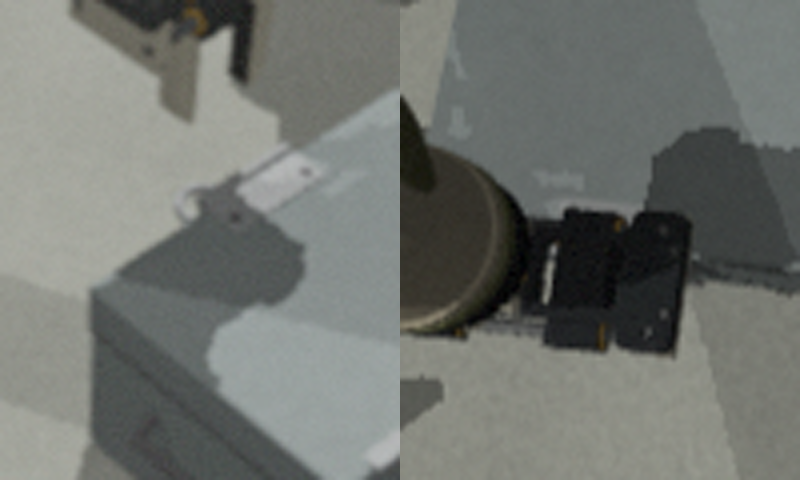

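The scene crop shows the hasp gone from upright and lying flat over the edge at (240,210). I will move off towards the pin and check it is closed on the way.

Call:
{"method": "jog_arm", "body": {
  "rows": [
    [[0, 0, 0, 0, 0, 0.12, 0.55], [0, 0, 0, 0, -0.1, 0.2, 0.55], [0, 0, 0, 0.05, -0.25, 0.2, 0.55], [0, 0, 0, 0.1, -0.4, 0.2, 0.55], [0, 0, 0, 0.15, -0.55, 0.2, 0.55], [0, 0, 0, 0.2, -0.7, 0.2, 0.55], [0, 0, 0, 0.25, -0.85, 0.2, 0.55], [0, 0, 0, 0.3, -1, 0.2, 0.55]]
  ]
}}

```text
time_s: 6.7
ee_pos: [0.577, -0.1545, 0.2917]
orientation: [[0.997, -0.077, 0.0], [-0.077, -0.997, 0.0], [0.0, -0.0, -1.0]]
contact_force: [1.3, 0.3, 0.4]
opening: 0.548
grip_force: 0.0
```

Run:
```python
from h import *
import pickle
a,b=grab('scene'),grab('top'); pickle.dump((a,b),open('c.pkl','wb'))
np.set_printoptions(precision=4,suppress=True)
P=np.array([.459,.240,.1]); th=np.radians(-4.4); X=np.array([np.cos(th),np.sin(th),0]);Y=np.array([-X[1],X[0],0])
def draw(d,x0,y0,s,n):
    im=cv2.resize(d['frame'][y0:y0+100,x0:x0+n],None,fx=s,fy=s,interpolation=2)
    pts=[P+16.5e-3*(np.cos(t)*-X+np.sin(t)*Y) for t in np.linspace(-np.pi/2,np.pi/2,9)]+[P+.025*X+s_*16.5e-3*Y for s_ in(1,-1)]
    pts+=[P+.03*X+[0,0,.045]+s_*.036*Y for s_ in (1,-1)]+[P+.03*X+[0,0,-.043]+s_*.036*Y for s_ in (1,-1)]
    for p in pts: cv2.circle(im,tuple(int(round(v)) for v in (proj(d,p)-[x0,y0]+.5)*s),2,(0,0,255),-1)
    return im
cv2.imwrite('pics/e1.png',np.hstack([draw(a,260,65,6,60),draw(b,125,160,6,70)]))
print('pin from first top at z=.111', [atz(pickle.load(open('a.pkl','rb'))[1],u,v,z) for u,v,z in[(304.5,189.5,.111),(332,183,.085),(364.5,174.5,.111)]])
print([atz(pickle.load(open('a.pkl','rb'))[0],u,v,z) for u,v,z in[(212.5,219.5,.111),(194,255.5,.085),(170,282,.111)]])
print('collar top z=.077: top',atz(b,285+303/4,155+90/4,.077))
```

```text
pin from first top at z=.111 [array([ 0.535 , -0.1402,  0.111 ]), array([ 0.5585, -0.216 ,  0.085 ]), array([ 0.5762, -0.2954,  0.111 ])]
[array([ 0.5399, -0.1406,  0.111 ]), array([ 0.5618, -0.217 ,  0.085 ]), array([ 0.5827, -0.2934,  0.111 ])]
collar top z=.077: top [ 0.5762 -0.2946  0.077 ]
```

View pics/e1.png

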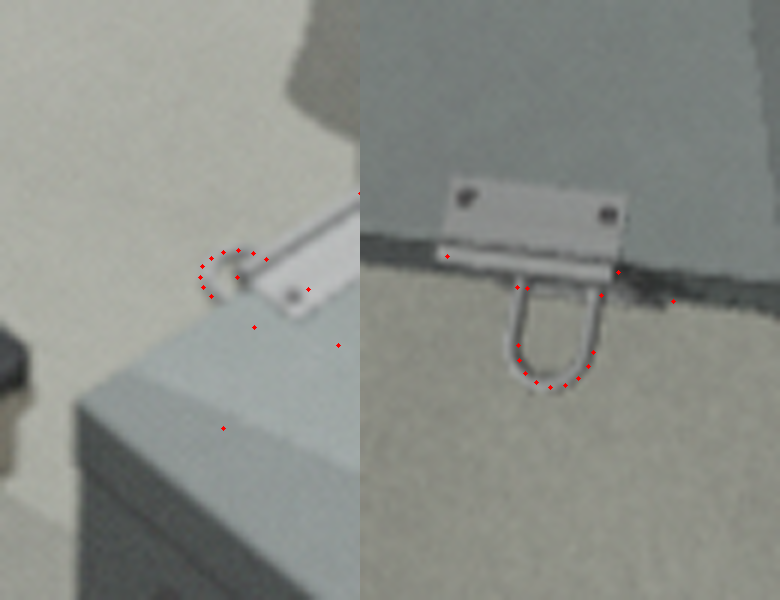

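The hasp hangs closed: its face is gone from the lid, its hinge edge is at about (525,263) in the right half, and the loop shows below it with the arc centre at about (553,350). Next is the pin at the far end, where the measured heights show it as the long slim one.

Call:
{"method": "jog_arm", "body": {
  "rows": [
    [[0, 0, 0, 0.006, -0.15, 0, 0.55], [0, 0, 0, 0.006, -0.28, 0, 0.55], [0, 0, 0, 0.006, -0.35, 0, 0.55], [0, 0, 0, 0.006, -0.35, -0.1, 0.55], [0, 0, 0, 0.006, -0.35, -0.22, 0.55], [0, 0, 0, 0.006, -0.35, -0.28, 0.55], [0, 0, 0, 0.006, -0.35, -0.28, 0.55], [0, 0, 0, 0.006, -0.35, -0.28, 0.55]]
  ]
}}

```text
time_s: 7.8
ee_pos: [0.5794, -0.2925, 0.1806]
orientation: [[0.997, -0.076, 0.001], [-0.076, -0.997, -0.0], [0.001, 0.0, -1.0]]
contact_force: [-0.4, -0.4, 0.3]
opening: 0.55
grip_force: 0.0
```

Call:
{"method": "jog_arm", "body": {
  "rows": [
    [[0, 0, 0, 0, 0, -0.05, 0.55], [0, 0, 0, 0, 0, -0.1, 0.55], [0, 0, 0, 0, 0, -0.14, 0.55], [0, 0, 0, 0, 0, -0.17, 0.55], [0, 0, 0, 0, 0, -0.185, 0.55], [0, 0, 0, 0, 0, -0.185, 0.55], [0, 0, 0, 0, 0, -0.185, 0.55], [0, 0, 0, 0, 0, -0.185, 0.55]]
  ]
}}

```text
time_s: 8.8
ee_pos: [0.579, -0.2924, 0.1061]
orientation: [[0.997, -0.076, 0.001], [-0.076, -0.997, -0.0], [0.001, 0.0, -1.0]]
contact_force: [-0.4, -0.3, -1.0]
opening: 0.552
grip_force: 0.0
```

Call:
{"method": "jog_arm", "body": {
  "rows": [
    [[0, 0, 0, 0, 0, 0, 0], [0, 0, 0, 0, 0, 0, 0], [0, 0, 0, 0, 0, 0, 0], [0, 0, 0, 0, 0, 0, 0], [0, 0, 0, 0, 0, 0, 0], [0, 0, 0, 0, 0, 0, 0], [0, 0, 0, 0, 0, 0, 0], [0, 0, 0, 0, 0, 0, 0]]
  ]
}}

```text
time_s: 9.8
ee_pos: [0.5788, -0.2924, 0.1056]
orientation: [[0.997, -0.076, -0.0], [-0.076, -0.997, -0.0], [-0.0, 0.0, -1.0]]
contact_force: [0.4, 0.3, 1.2]
opening: 0.229
grip_force: 30.0
```

Call:
{"method": "jog_arm", "body": {
  "rows": [
    [[0, 0, 0, 0, 0, 0.05, 0], [0, 0, 0, 0, 0, 0.12, 0], [0, 0, 0, 0, 0, 0.22, 0], [0, 0, 0, 0, 0, 0.32, 0], [0, 0, 0, 0, 0, 0.4, 0], [0, 0, 0, 0, 0.03, 0.45, 0], [0, 0, 0, -0.02, 0.1, 0.45, 0], [0, 0, 0, -0.05, 0.2, 0.45, 0]]
  ]
}}

```text
time_s: 10.8
ee_pos: [0.5583, -0.2113, 0.286]
orientation: [[0.997, -0.077, -0.0], [-0.077, -0.997, 0.0], [-0.0, -0.0, -1.0]]
contact_force: [0.1, -0.3, -2.1]
opening: 0.231
grip_force: 30.0
```

Call:
{"method": "jog_arm", "body": {
  "rows": [
    [[0, 0, 0, -0.03, 0.12, 0, 0], [0, 0, 0, -0.06, 0.26, 0, 0], [0, 0, 0, -0.1, 0.4, 0, 0], [0, 0, 0, -0.14, 0.54, 0, 0], [0, 0, 0, -0.18, 0.68, 0, 0], [0, 0, 0, -0.22, 0.82, 0, 0], [0, 0, 0, -0.25, 0.94, 0, 0], [0, 0, 0, -0.25, 1, 0, 0]]
  ]
}}

```text
time_s: 11.8
ee_pos: [0.4566, 0.1909, 0.2859]
orientation: [[0.997, -0.072, -0.001], [-0.072, -0.997, 0.0], [-0.001, -0.0, -1.0]]
contact_force: [0.9, -0.2, -0.8]
opening: 0.233
grip_force: 30.0
```

Call:
{"method": "jog_arm", "body": {
  "rows": [
    [[0, 0, 0, 0.008, 0.06, 0, 0], [0, 0, 0, 0.008, 0.125, 0, 0], [0, 0, 0, 0.008, 0.125, -0.04, 0], [0, 0, 0, 0.008, 0.125, -0.09, 0], [0, 0, 0, 0.008, 0.125, -0.14, 0], [0, 0, 0, 0.008, 0.125, -0.165, 0], [0, 0, 0, 0.008, 0.125, -0.165, 0], [0, 0, 0, 0.008, 0.125, -0.165, 0]]
  ]
}}

```text
time_s: 12.8
ee_pos: [0.4622, 0.2379, 0.2203]
orientation: [[0.997, -0.076, 0.001], [-0.076, -0.997, 0.0], [0.001, -0.0, -1.0]]
contact_force: [0.5, 0.5, -1.5]
opening: 0.232
grip_force: 30.0
```

Run:
```python
from h import *
a,b=grab('scene'),grab('top'); s=state(); print(s['ee_pos'])
cv2.imwrite('pics/f1.png',np.hstack([cv2.resize(a['frame'][50:150,255:320],None,fx=6,fy=6,interpolation=2),cv2.resize(b['frame'][160:260,125:190],None,fx=6,fy=6,interpolation=2)]))
f=s['ee_pos']-[0,0,.0935]
print('foot px scene crop',(proj(a,f)-[255,50])*6, 'loop pt', (proj(a,[.4605,.241,.1])-[255,50])*6)
```

```text
[0.46227208 0.23787021 0.22031002]
foot px scene crop [272.75252179 323.59477891] loop pt [269.74087295 364.95325434]
```

View pics/f1.png

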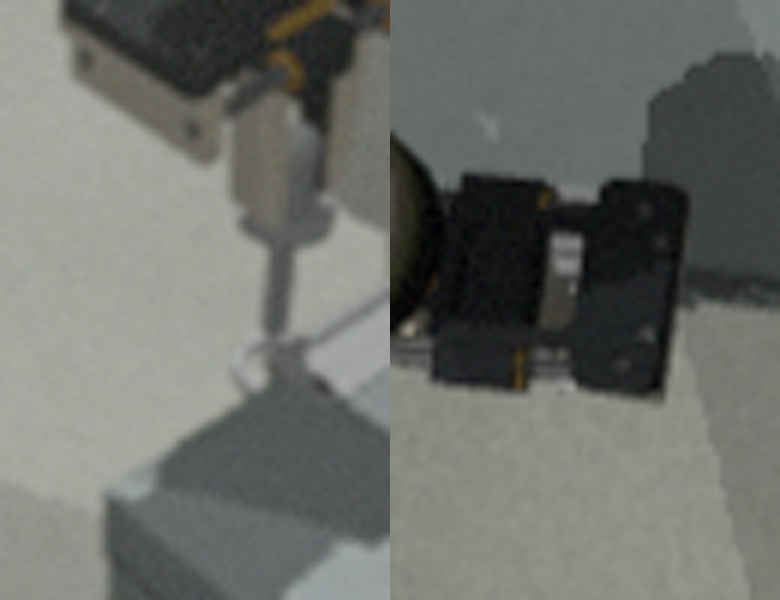

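Run:
```python
from h import *
import pickle
a0,b0=pickle.load(open('c.pkl','rb')); a=grab('scene'); s=state()
th=np.radians(-4.4); X=np.array([np.cos(th),np.sin(th),0]);Y=np.array([-X[1],X[0],0])
def im(d,x0,y0,w,h,s,P=None,r=.0165):
    c=d['frame'][y0:y0+h,x0:x0+w].astype(float); c=np.clip((c-c.min())/(c.max()-c.min())*255,0,255).astype(np.uint8)
    c=cv2.resize(c,None,fx=s,fy=s,interpolation=2)
    if P is not None:
        for t in list(np.linspace(-np.pi/2,np.pi/2,9)):
            p=np.array(P)+r*(-np.cos(t)*X+np.sin(t)*Y); cv2.circle(c,tuple(int(round(v)) for v in (proj(d,p)-[x0,y0]+.5)*s),2,(0,0,255),-1)
        cv2.circle(c,tuple(int(round(v)) for v in (proj(d,P)-[x0,y0]+.5)*s),2,(0,255,0),-1)
    return c
f=[.4622,.2379,.1268]
r1=[im(a0,285,95,25,25,10),im(a0,285,95,25,25,10,[.459,.241,.1]),im(a0,285,95,25,25,10,[.4635,.241,.1])]
r2=[im(a,285,85,25,25,10,f,.006),im(b0,145,200,25,25,10),im(b0,145,200,25,25,10,[.459,.241,.1])]
cv2.imwrite('pics/g1.png',np.vstack([np.hstack(r1),np.hstack(r2)]))
```

```text
(no output)
```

View pics/g1.png

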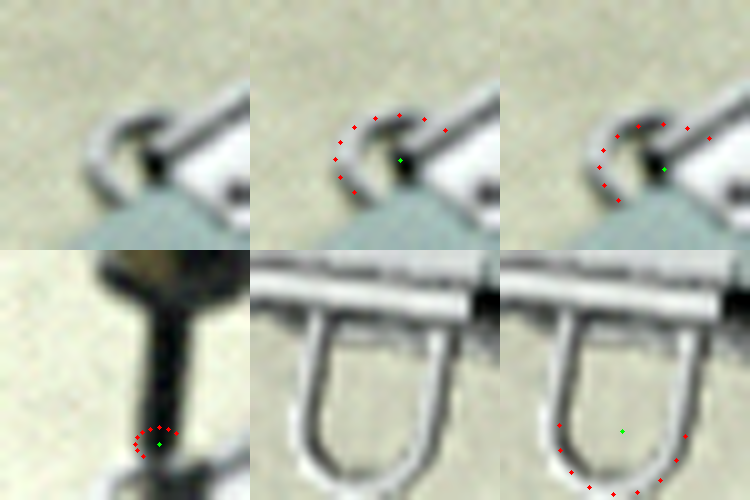

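The scene crops put the loop centre at about x 0.461, y 0.2415, so the held pin only needs to go 3.5 mm towards +y before it is lowered.

Call:
{"method": "jog_arm", "body": {
  "rows": [
    [[0, 0, 0, 0, 0.009, 0, 0], [0, 0, 0, 0, 0.009, 0, 0], [0, 0, 0, 0, 0.009, -0.03, 0], [0, 0, 0, 0, 0.009, -0.06, 0], [0, 0, 0, 0, 0.009, -0.09, 0], [0, 0, 0, 0, 0.009, -0.12, 0], [0, 0, 0, 0, 0.009, -0.15, 0], [0, 0, 0, 0, 0.009, -0.15, 0]]
  ]
}}

```text
time_s: 13.95
ee_pos: [0.4616, 0.241, 0.1585]
orientation: [[0.997, -0.076, -0.002], [-0.076, -0.997, -0.001], [-0.002, 0.001, -1.0]]
contact_force: [-0.1, -0.6, -0.8]
opening: 0.233
grip_force: 30.0
```

Call:
{"method": "jog_arm", "body": {
  "rows": [
    [[0, 0, 0, 0, 0, -0.015, 0], [0, 0, 0, 0, 0, -0.03, 0], [0, 0, 0, 0, 0, -0.04, 0], [0, 0, 0, 0, 0, -0.047, 0], [0, 0, 0, 0, 0, -0.05, 0], [0, 0, 0, 0, 0, -0.05, 0], [0, 0, 0, 0, 0, -0.05, 0], [0, 0, 0, 0, 0, -0.05, 0]]
  ]
}}

```text
time_s: 14.95
ee_pos: [0.4621, 0.2413, 0.1397]
orientation: [[0.997, -0.077, 0.0], [-0.077, -0.997, 0.0], [0.0, -0.0, -1.0]]
contact_force: [1.2, -0.3, -1.2]
opening: 0.234
grip_force: 30.0
```

Call:
{"method": "jog_arm", "body": {
  "rows": [
    [[0, 0, 0, 0, 0, -0.004, 0], [0, 0, 0, 0, 0, -0.004, 0], [0, 0, 0, 0, 0, -0.004, 0], [0, 0, 0, 0, 0, -0.004, 0.5], [0, 0, 0, 0, 0, -0.004, 0.5], [0, 0, 0, 0, 0, -0.004, 0.5], [0, 0, 0, 0, 0, -0.004, 0.5], [0, 0, 0, 0, 0, -0.004, 0.5]]
  ]
}}

```text
time_s: 15.95
ee_pos: [0.462, 0.2412, 0.138]
orientation: [[0.997, -0.076, -0.0], [-0.076, -0.997, -0.0], [-0.0, 0.0, -1.0]]
contact_force: [0.7, -0.5, 0.6]
opening: 0.503
grip_force: 0.0
```

Call:
{"method": "jog_arm", "body": {
  "rows": [
    [[0, 0, 0, 0, 0, 0.05, 0.5], [0, 0, 0, 0, 0, 0.12, 0.5], [0, 0, 0, 0, 0, 0.2, 0.5], [0, 0, 0, 0, 0, 0.3, 0.5], [0, 0, 0, 0, -0.15, 0.35, 0.5], [0, 0, 0, 0, -0.3, 0.35, 0.5], [0, 0, 0, 0, -0.45, 0.35, 0.5], [0, 0, 0, 0, -0.6, 0.35, 0.5]]
  ]
}}

```text
time_s: 16.95
ee_pos: [0.4618, -0.0006, 0.2783]
orientation: [[0.997, -0.076, 0.001], [-0.076, -0.997, 0.0], [0.001, -0.0, -1.0]]
contact_force: [0.7, 0.4, -0.8]
opening: 0.5
grip_force: 0.0
```

Call:
{"method": "jog_arm", "body": {
  "rows": [
    [[0, 0, 0, 0.1, -0.15, 0, 0.5], [0, 0, 0, 0.1, -0.3, 0, 0.5], [0, 0, 0, 0.1, -0.4, 0, 0.5], [0, 0, 0, 0.1, -0.4, 0, 0.5], [0, 0, 0, 0.1, -0.4, 0, 0.5], [0, 0, 0, 0.1, -0.4, 0, 0.5], [0, 0, 0, 0.1, -0.4, 0, 0.5], [0, 0, 0, 0.1, -0.4, 0, 0.5]]
  ]
}}

```text
time_s: 17.95
ee_pos: [0.5021, -0.1581, 0.2781]
orientation: [[0.997, -0.075, 0.0], [-0.075, -0.997, 0.0], [0.0, -0.0, -1.0]]
contact_force: [-0.2, -0.5, 0.3]
opening: 0.502
grip_force: 0.0
```

Run:
```python
from h import *
a,b=grab('scene'),grab('top')
cv2.imwrite('pics/k1.png',np.hstack([cv2.resize(a['frame'][50:150,255:320],None,fx=6,fy=6,interpolation=2),cv2.resize(b['frame'][160:260,125:190],None,fx=6,fy=6,interpolation=2)]))
for z in (.109,.143):
    print((proj(a,[.461,.2415,z])-[255,50])*6,(proj(b,[.461,.2415,z])-[125,160])*6+[390,0])
```

```text
[272.92550247 349.25928778] [572.891419   338.40662254]
[278.86007241 288.27399882] [547.06231375 328.74297765]
```

View pics/k1.png

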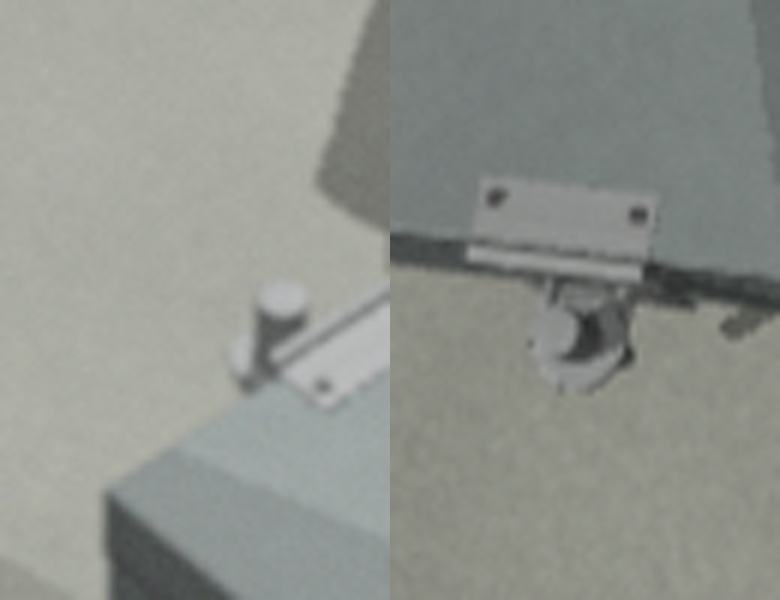

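The pin stands upright in the loop. Its grip top is at (283,300) in the scene half and (555,330) in the top half, both close to where a seated pin should appear, and the hasp is still closed.

```bash
python3 -c "
from plant import env; print(env.finish_job())"
```

```text
the job is handed in; nothing more can be done
None
```

I closed the hasp, dropped the long slim pin through the staple loop until it looked seated and upright in both cameras, and handed the job in at about 18 s; the hand-in returned no verdict.

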